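Lower a printer fuser on a hydraulic parts lift

ROBOT

A 6-joint arm with a two-finger parallel gripper is mounted at the origin on the work surface. World frame = base frame: x ahead of the robot, y to its left, z up, the work surface at z = 0. Lengths are in mm, angles in rad, forces in N, time in s.
With the tool pointing down it reaches from about 350 to 875 mm from the base axis. Payload 4.2 kg.
Tool frame: the origin (TCP) lies midway between the tips of the shut fingers; the grasp point (between the pads) lies 19 mm behind it; z points along the fingers, y is the line along which they close (so a half turn about z gives the same grasp; the last joint's range is limited). The gripper opens to 85 mm and grips with 20 to 120 N. Pads are 22 mm wide; open, the fingers measure 114 mm over their backs; the gripper's body (76 mm by 85 mm) begins 54 mm behind the grasp point. The pads swing forward as they close: fully open they stand 13 mm farther back than shut.
Start: joints at [1.502, 0.385, 0.008, 0, -1.194, -0.259], TCP at [201.193, 591.71, 231.312] pointing down, gripper open.
Joint ranges: [-3.14, 3.14], [-1.21, 2.06], [-1.07, 1.41], [-3.16, 2.05], [-2.99, -0.16], [-3.1, 3.1]. Speed limits (rad/s): [2.79, 2.79, 3.14, 3.14, 3.14, 3.14].

INTERFACE

Orientations are given as a unit quaternion [x, y, z, w].
In Python, from bench import read_state, get_image, job_done gives the robot as it stands.
- The arm moves only by the tool servo_tool, never from a script. Its arguments are lists of equal length, an entry for each row: "rotation": the turn, a rotation vector about the world's x, y, z scaled (see below), a list of three; "slide": the shift along the world's x, y, z scaled (see below), a list of three; "grip": the opening, from -1 (shut) to 1 (fully open). In form: {"rotation": [[rx, ry, rz], ...], "slide": [[tx, ty, tz], ...], "grip": [grip, ...]}. A call has 1 to 8 rows; each row is the pose to reach, as a shift and turn from the pose commanded when the call began, turning the shorter way round; what a row does not reach only later rows make up. The controller multiplies each number of a shift by 0.2 m and each number of a turn by 360 degrees. A row lasts 1/8 s, in which the tool goes at most 62.5 mm and 10.7 degrees, less where a joint would pass 70% of its speed; a pose out of reach is approached as far as the arm can. A call with a number of a shift or a turn outside -1 to 1 is refused whole. A call with a gripper value outside its range is refused whole. The fingers move at their own pace and stop on an object; the grip force is fixed at half the most. Time passes only in rows, so rows that repeat a pose let the fingers close. It gives the time, the measured TCP pose, the force, the opening and the grip force at its end, in the units of the state.
- read_state(): the state, without advancing time (a new reading comes with each control period).
- get_image(name): name is "scene" or "side" or "wrist"; returns a dict with "image" (480x640x3 uint8, red, green, blue), "depth" (480x640 float32, mm along the optical axis (not along the pixel's ray), 0 where there is no reading), "camera_matrix" (3x3 intrinsics, pixels), "rvec" (rotation vector, rad) and "tvec" (3), from world to camera coordinates, as OpenCV has them; the wrist camera has in their place "hand_eye" (4x4, takes a point from camera to tool coordinates, whose origin is the TCP and whose axes are the flange's). Camera axes: x right, y down, z forward; pixel columns grow to the right and rows downward; lengths in mm; the calibration is good to about 2 mm. A picture is of the moment at which its call begins: read the wrist's pose just before it.
- job_done(): hands the job in; it is judged then, once.
The state is a dict: "clock": time; "joints": joint angles; "joint_vel": joint speeds; "joint_efforts": joint torques, N m; "position": TCP position; "ee_rot": TCP orientation; "contact_force": force on the tool from outside, world axes, zero at the start; "wrist_torque": the same for the moment, N m; "gripper_width": finger opening in mm; "grasp_force": force on a finger pad.
Only numpy, scipy, OpenCV 4.12 (cv2) and the standard library are available. Lean on these libraries where they do the work, as an engineer would, in place of code of your own. Each camera call takes 0.05 s, during which the arm holds its last target. There are 200 camera calls.

TASK

The printer's fuser unit is up on the hydraulic parts lift: swing the yellow safety prop right out from under the platform, then ease the red release-valve lever open just a crack, so that the platform sinks slowly (never faster than about 3 cm a second) all the way down onto its rest posts, and then turn the valve fully shut again. Close it gently by feel and do not force it against its seat; never touch the platform or the fuser on it, and leave the other things on the table where they are.

Things in the scene. Friction and masses are not known exactly. Their poses are not given: they have to be found in the camera images.
- lift: blue bench lift, fixed to the table while you work. Origin on the table; its x axis points away from the operator's side, y to its left, z up. Base plate 370 x 270 x 30 mm, from x -200 to 170 and y -135 to 135 mm. A bare aluminium platform 200 x 200 x 8 mm with low yellow side rails stands over (60, 0) mm on a chromed ram; raised, its top is 173 mm above the table, lowered 113 mm. The prop pivot lies at (-90, -60) mm, the valve pivot at (-165, 50) mm
- ram_platform (a joint): how far the platform has sunk, m: 0 = raised (as at the start), 0.060 = down on its rest posts. The platform sinks by its own weight once the valve lets it: below a certain opening it stays put, beyond that its speed grows by 0.2 to 0.3 m/s for each further radian of valve lever. The weight of the fuser (0.5 to 1.3 kg) is not known, so the opening at which it starts lies anywhere between about 0.2 and 0.65 rad; wide open it would drop far too fast
- valve_lever (a joint): angle of the valve lever, rad: 0 = shut, just meeting its sprung seat; grows anticlockwise seen from above as it opens, end stop 1.3. Found nearly shut (0 to 0.06). Takes 3 to 9 N at the knob to turn and stays where it is left. Below 0 it strains the seat: resistance climbs from about 9 N by 1.1 N per 0.01 rad; beyond -0.12 (about 20 N) it is damaged
- valve_knob (a point): middle of the upright red knob, 18 mm in diameter, 50 mm tall (this point is 98 mm above the table, the knob spans 70 to 120 mm), at the end of the valve lever, 85 mm from the lever's vertical pivot; the steel lever bar (12 mm thick) runs to the pivot at 74 mm height. Shut, the lever points 60 degrees from the lift's x axis towards its y axis
- valve_pivot (a point): point on the vertical axis of the valve lever, at the height of the knob's middle
- prop_arm (a joint): angle of the safety prop, rad: 0 = its post stands under the near edge of the platform, grows clockwise seen from above as it is swung out; it is clear of the platform from about 1.15; end stop 1.4. Takes about 3 to 4 N at its knob and stays where it is left
- prop_knob (a point): middle of the upright yellow knob, 18 mm in diameter, 56 mm tall (this point is 77 mm above the table, the knob spans 44 to 100 mm), 80 mm from the prop's vertical pivot, by which the prop is swung. The prop is an L: seen from above the knob's arm is 90 degrees clockwise from the arm with the 116 mm tall post (75 mm from the pivot, top 160 mm above the table)
- prop_pivot (a point): point on the vertical axis of the prop, at the height of the knob's middle
- platform_top (a point): middle of the platform's top face, 60 mm ahead of the lift's origin along its x axis; it sinks with the platform
- fuser_center (a point): middle of the grey fuser unit with orange and black rollers, 85 x 165 x 66 mm, standing loose on the platform, point 30 mm above the platform; do not touch it
There are look-alikes about, which are no part of the job. What is shaped like the part that bears fuser_center but purple or turquoise is not meant.

How it is judged:
By the outcome, as a careful person would: the job done as asked, in the order asked, and still so for the second after the job is handed in, with the robot touching nothing.
It also fails if it takes over 72 s, if anything falls off the work surface, if the arm or the gripper's body presses on something with over 40 N, if the wrist force passes 120 N, or if a joint passes its speed limit or range.

## Working session

There is one attempt and no reset: what is moved stays moved. The work goes in short steps, Python scripts to look and compute and a tool call to move; the robot and the scene stay as the last step left them, time stands still between calls to the robot, and variables do not carry over. Pictures are saved under pics/ and viewed, at most 10 in all, crops included, and the job is handed in when it is done.

Besides the shell and the picture viewer there is one more tool, called after "Emit:" by a JSON object that holds its "fn" and its "kwargs". servo_tool: Moves the arm, as the interface text tells. Shifts and turns lie within -1 to 1; 1 stands for 0.2 m of shift or 360 degrees of turn. Its arguments: {"type":"object","properties":{"rotation":{"type":"array","items":{"type":"array","items":{"type":"number","minimum":-1,"maximum":1}}},"slide":{"type":"array","items":{"type":"array","items":{"type":"number","minimum":-1,"maximum":1}}},"grip":{"type":"array","items":{"type":"number"}}},"required":["rotation","slide","grip"]}

```bash
mkdir -p pics; ls
python3 - <<'E'
from bench import *
import cv2,numpy as np,pickle
print(read_state())
d={n:get_image(n) for n in("scene","side")}
pickle.dump(d,open('d.pkl','wb'))
for n in d: cv2.imwrite(f'pics/{n}0.png',d[n]["image"][:,:,::-1]);print(n,d[n]["tvec"],d[n]["rvec"])
E
```

```text
pics
{'clock': 0.0, 'joints': array([ 1.50159963e+00,  3.85575235e-01,  6.61505401e-03, -4.89286046e-04,
       -1.19398481e+00, -2.58602849e-01]), 'joint_vel': array([ 7.04629029e-04,  1.00702220e-03, -3.32207329e-05,  9.01099086e-04,
       -6.97683518e-04, -2.29259305e-03]), 'joint_efforts': array([ 1.89476837e-04, -3.92293382e+01,  1.88398182e+01,  4.18614954e+00,
       -4.68139333e-03,  2.02665873e-06]), 'position': array([201.02033068, 591.17504838, 230.20752612]), 'ee_rot': array([ 9.86583147e-01, -1.63255901e-01, -1.24773377e-04,  1.09101802e-03]), 'contact_force': array([-0.59440355, -0.49532068, -0.32559742]), 'wrist_torque': array([-0.00294945,  0.03847613, -0.0496871 ]), 'grasp_force': 0.0, 'gripper_width': 85.39091715561493}
scene [ 311.45469433 -333.12949373 1270.78370964] [ 1.2683145   2.51534192 -0.66589555]
side [-542.38273908  131.3402148  1059.19919769] [ 2.2260256  -0.02120767  0.02969664]
```

View pics/scene0.png

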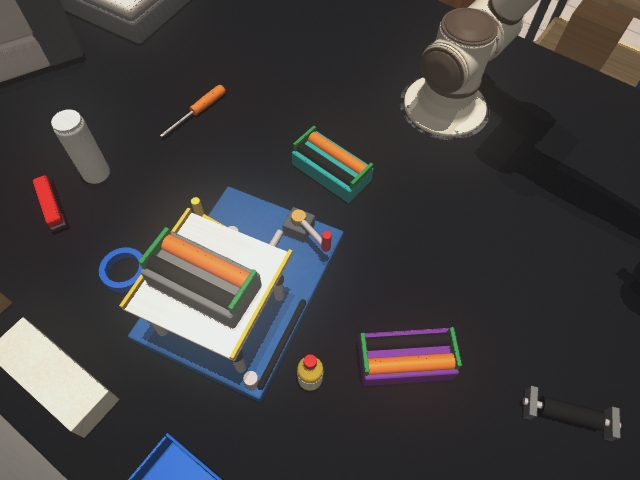

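View pics/side0.png

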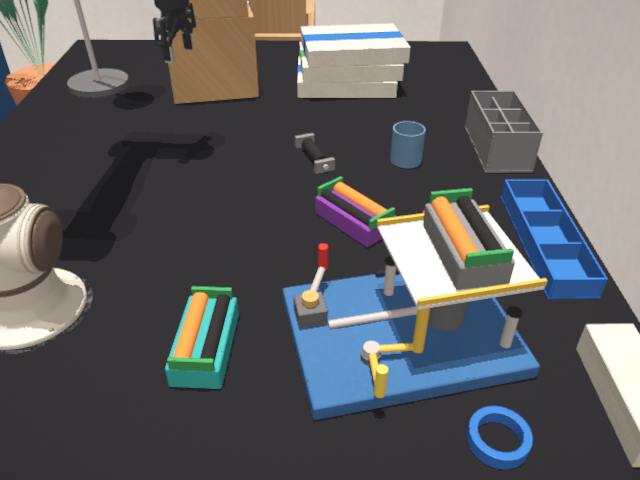

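Both views show the lift. The red valve knob is at scene (326,240) and side (323,255). The yellow prop knob is at scene (197,206) and side (381,381). The prop post, at side (421,330), stands under the near edge of the platform. Next I'll measure these points.

```bash
cat > h.py <<'E'
import cv2,numpy as np
def cloud(d):
    R=cv2.Rodrigues(np.array(d["rvec"],float))[0];t=np.array(d["tvec"],float).ravel();K=d["camera_matrix"]
    v,u=np.mgrid[:480,:640];z=d["depth"].astype(float)
    P=np.stack([(u-K[0,2])/K[0,0]*z,(v-K[1,2])/K[1,1]*z,z],-1)
    return (P-t)@R, z>0
def knob(P,ok,hsv,box,h,top):
    u0,u1,v0,v1=box; m=np.zeros(ok.shape,bool); m[v0:v1,u0:u1]=1
    H,S,V=hsv[...,0].astype(int),hsv[...,1],hsv[...,2]
    dh=abs((H-h+90)%180-90)
    m&=ok&(dh<7)&(S>140)&(V>60)
    Q=P[m]; return Q[(Q[:,2]>top-45)&(Q[:,2]<top+12)]
E
cat > m.py <<'E'
from h import *;import pickle
d=pickle.load(open('d.pkl','rb'))
B={'scene':((315,338,228,255),(188,208,194,220)),'side':((315,332,240,272),(370,392,362,400))}
for n in d:
    P,ok=cloud(d[n]);hsv=cv2.cvtColor(d[n]["image"],cv2.COLOR_RGB2HSV)
    C=P[0,0]*0; R=cv2.Rodrigues(np.array(d[n]["rvec"],float))[0]; C=-R.T@np.ravel(d[n]["tvec"])
    for nm,b,h,top in(('red',B[n][0],0,120),('yel',B[n][1],27,100)):
        Q=knob(P,ok,hsv,b,h,top);
        # circle fit r=9 on side points
        from scipy.optimize import least_squares
        S=Q[Q[:,2]<top-5]; c0=np.median(S[:,:2],0)+9*(lambda w:w/np.linalg.norm(w))(np.median(S[:,:2],0)-C[:2])
        f=least_squares(lambda c:np.linalg.norm(S[:,:2]-c,axis=1)-9,c0,loss='soft_l1')
        print(n,nm,len(Q),'z',np.percentile(Q[:,2],[2,50,98]).round(1),'c',f.x.round(1),'top',np.median(Q[Q[:,2]>top-4],0).round(1) if (Q[:,2]>top-4).any() else None)
    H,S,V=[hsv[...,i] for i in range(3)]
    m=ok&(abs(H.astype(int)-108)<10)&(S>120)&(abs(P[...,2]-30)<5)
    Q=P[m][:,:2]; 
    k,l,st,ce=cv2.connectedComponentsWithStats(m.astype(np.uint8)); i=1+np.argmax(st[1:,4]); print(st[i])
    mm=np.isin(l,[j for j in range(1,k) if st[j,4]>150]); Q=P[mm][:,:2]
    print('rect',cv2.minAreaRect(Q.astype(np.float32)), np.median(P[mm][:,2]))
E
python3 m.py
```

```text
scene red 96 z [ 85.3 118.9 122.3] c [530.7  22.6] top [531.5  23.4 120. ]
scene yel 62 z [ 55.4  99.4 102.2] c [ 600.4 -214. ] top [ 610.8 -230.2   99.8]
[ 248  221   95  159 3506]
rect ((664.9921875, -76.79646301269531), (370.56494140625, 268.82574462890625), 11.959924697875977) 30.07388915304353
side red 220 z [ 81.  105.  121.4] c [529.6  21.6] top [529.5  18.1 119.6]
side yel 270 z [ 55.5  76.2 100.4] c [ 609.3 -231.9] top [ 605.4 -239.4   98.7]
[ 379  298  161  101 7764]
rect ((803.6884155273438, 14.080902099609375), (775.294189453125, 385.73883056640625), 34.0639533996582) 30.269476594197364
```

Emit:
{"fn": "servo_tool", "kwargs": {"rotation": [[0, 0, -0.01], [0, 0, -0.02], [0, 0, -0.03], [0, 0, -0.0372]], "slide": [[0.08, -0.16, 0], [0.18, -0.36, 0], [0.29, -0.58, 0], [0.409, -0.822, 0]], "grip": [0, 0, 0, 0]}}

```text
clock: 0.6
position: [283.3, 425.8, 230.8]
ee_rot: [0.961, -0.278, -0.0, 0.0]
contact_force: [0.5, 1.3, -0.2]
gripper_width: 42.4
grasp_force: 0.0
```

Emit:
{"fn": "servo_tool", "kwargs": {"rotation": [[0, 0, -0.01], [0, 0, -0.02], [0, 0, -0.03], [0, 0, -0.0372]], "slide": [[0.1, -0.2, 0], [0.2, -0.41, 0], [0.3, -0.61, 0], [0.409, -0.822, 0]], "grip": [0, 0, 0, 0]}}

```text
clock: 1.1
position: [365.0, 261.4, 231.1]
ee_rot: [0.922, -0.388, -0.0, 0.0]
contact_force: [0.4, 0.8, 0.6]
gripper_width: 42.8
grasp_force: 0.0
```

Emit:
{"fn": "servo_tool", "kwargs": {"rotation": [[0, 0, -0.01], [0, 0, -0.02], [0, 0, -0.03], [0, 0, -0.0372]], "slide": [[0.1, -0.2, 0], [0.2, -0.41, 0], [0.3, -0.61, 0], [0.409, -0.822, 0]], "grip": [0, 0, 0, 0]}}

```text
clock: 1.6
position: [446.8, 97.1, 231.2]
ee_rot: [0.87, -0.493, -0.0, 0.0]
contact_force: [-0.6, 0.8, 0.2]
gripper_width: 42.6
grasp_force: 0.0
```

Emit:
{"fn": "servo_tool", "kwargs": {"rotation": [[0, 0, -0.01], [0, 0, -0.02], [0, 0, -0.03], [0, 0, -0.0372]], "slide": [[0.1, -0.2, 0], [0.2, -0.41, 0], [0.3, -0.61, 0], [0.409, -0.822, 0]], "grip": [0, 0, 0, 0]}}

```text
clock: 2.1
position: [528.6, -67.3, 231.0]
ee_rot: [0.807, -0.591, -0.0, 0.0]
contact_force: [1.1, 1.1, 0.5]
gripper_width: 42.7
grasp_force: 0.0
```

Emit:
{"fn": "servo_tool", "kwargs": {"rotation": [[0, 0, -0.01], [0, 0, -0.02], [0, 0, -0.03], [0, 0, -0.0372], [0, 0, -0.0372], [0, 0, -0.0372]], "slide": [[0.1, -0.2, 0], [0.2, -0.41, 0], [0.3, -0.61, 0], [0.409, -0.822, -0.1], [0.409, -0.822, -0.3], [0.409, -0.822, -0.4]], "grip": [0, 0, 0, 0, 0, 0]}}

```text
clock: 2.85
position: [608.6, -230.7, 147.6]
ee_rot: [0.732, -0.681, -0.002, 0.001]
contact_force: [1.0, -0.9, 0.1]
gripper_width: 42.7
grasp_force: 0.0
```

Run:
```python
from bench import *
import cv2
s=read_state();print(s)
a=get_image("wrist");b=get_image("side")
import numpy as np
o=np.hstack([cv2.resize(a["image"],(400,300)),cv2.resize(b["image"][150:450,240:640],(400,300))])
cv2.imwrite('pics/hov.png',o[:,:,::-1])
```

```text
{'clock': 2.85, 'joints': array([-1.14729532e-01,  4.94766991e-01, -3.26009735e-02, -1.04311564e-03,
       -1.04886029e+00,  1.87689459e-01]), 'joint_vel': array([ 1.14385235e-02,  1.12548455e-01, -1.78618499e-01,  1.68463795e-02,
        3.33238640e-01, -2.08505241e-05]), 'joint_efforts': array([-4.30220570e-01, -4.33820844e+01,  1.77595049e+01,  3.83420348e+00,
       -1.81008875e-01,  1.87841179e-04]), 'position': array([ 608.60942682, -230.7199181 ,  147.64196448]), 'ee_rot': array([ 0.73224516, -0.68103557, -0.00245532,  0.00124564]), 'contact_force': array([ 0.95935636, -0.88643027,  0.13196377]), 'wrist_torque': array([-0.00029892,  0.0138754 , -0.03529833]), 'grasp_force': 0.0, 'gripper_width': 42.657178502319574}
```

View pics/hov.png

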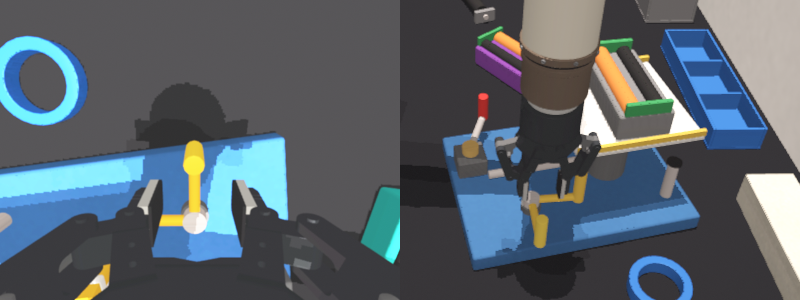

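The wrist view shows the yellow knob at (195,158), roughly centred between the fingers along their closing line. I'll check its position from the wrist depth.

```bash
cat > w.py <<'E'
from bench import *
from h import *
from scipy.spatial.transform import Rotation as Ro
import sys
def wrist(h,top):
    s=read_state();d=get_image("wrist");K=d["camera_matrix"]
    v,u=np.mgrid[:480,:640];z=d["depth"].astype(float)
    P=np.stack([(u-K[0,2])/K[0,0]*z,(v-K[1,2])/K[1,1]*z,z],-1)
    H=np.array(d["hand_eye"]);P=P@H[:3,:3].T+H[:3,3]
    P=P@Ro.from_quat(s["ee_rot"]).as_matrix().T+s["position"]
    hsv=cv2.cvtColor(d["image"],cv2.COLOR_RGB2HSV)
    dh=abs((hsv[...,0].astype(int)-h+90)%180-90)
    m=(dh<7)&(hsv[...,1]>130)&(hsv[...,2]>60)&(z>0)&(abs(P[...,2]-top)<5)
    Q=P[m];c,_,_=cv2.minAreaRect(Q[:,:2].astype(np.float32)),0,0
    print(s["clock"],s["position"].round(1),len(Q),'top mean',Q.mean(0).round(1),'rect',c)
wrist(int(sys.argv[1]),float(sys.argv[2]))
E
python3 w.py 27 100
python3 - <<'E'
from h import *;import pickle
d=pickle.load(open('d.pkl','rb'))
for n in d:
  for p in [(610,-230.5,100),(604.1,-151,30),(530,22,120),(508,-59,90)]:
    print(n,p,cv2.projectPoints(np.array([p],float),np.array(d[n]["rvec"]),np.array(d[n]["tvec"]),d[n]["camera_matrix"],None)[0].ravel().round())
E
```

```text
2.95 [ 608.  -230.1  147.4] 901 top mean [ 612.  -233.2   99.4] rect ((612.0089721679688, -232.8181610107422), (16.41584014892578, 17.0408935546875), 49.14939498901367)
scene (610, -230.5, 100) [195. 200.]
scene (604.1, -151, 30) [233. 238.]
scene (530, 22, 120) [326. 234.]
scene (508, -59, 90) [298. 212.]
side (610, -230.5, 100) [382. 368.]
side (604.1, -151, 30) [370. 357.]
side (530, 22, 120) [322. 246.]
side (508, -59, 90) [310. 291.]
```

Emit:
{"fn": "servo_tool", "kwargs": {"rotation": [[0, 0, 0], [0, 0, 0], [0, 0, 0], [0, 0, 0], [0, 0, 0], [0, 0, 0], [0, 0, 0]], "slide": [[0.01, -0.005, -0.1], [0.01, -0.005, -0.22], [0.01, -0.005, -0.34], [0.01, -0.005, -0.42], [0.01, -0.005, -0.44], [0.01, -0.005, -0.44], [0.01, -0.005, -0.44]], "grip": [0, 0, 0, 0, -0.42, -0.42, -0.42]}}

```text
clock: 3.88
position: [613.0, -231.4, 64.5]
ee_rot: [0.733, -0.68, 0.001, -0.001]
contact_force: [0.6, -0.7, 0.3]
gripper_width: 24.8
grasp_force: 0.0
```

Run:
```python
import numpy as np
p=np.array([604.1,-151.]);k=np.array([611,-231.5]);r=80
th=np.arctan2(*(k-p)[::-1]);print(np.degrees(th),np.linalg.norm(k-p))
k=p+r*np.array([np.cos(th),np.sin(th)])
for a in np.radians(np.arange(0,81,8)):
    q=p+r*np.array([np.cos(th-a),np.sin(th-a)]);print(np.degrees(a).round(),((q-k)/200).round(3),(-np.degrees(a)/360).round(4))
```

```text
-85.10090754621226 80.79517312315136
0.0 [0. 0.] -0.0
8.0 [-0.056 -0.001] -0.0222
16.0 [-0.111  0.006] -0.0444
24.0 [-0.165  0.021] -0.0667
32.0 [-0.216  0.042] -0.0889
40.0 [-0.264  0.071] -0.1111
48.0 [-0.307  0.106] -0.1333
56.0 [-0.345  0.147] -0.1556
64.0 [-0.377  0.193] -0.1778
72.0 [-0.403  0.243] -0.2
80.0 [-0.421  0.296] -0.2222
```

Emit:
{"fn": "servo_tool", "kwargs": {"rotation": [[0, 0, -0.011], [0, 0, -0.022], [0, 0, -0.033], [0, 0, -0.044], [0, 0, -0.055], [0, 0, -0.067], [0, 0, -0.078], [0, 0, -0.089]], "slide": [[-0.028, 0, 0], [-0.056, -0.001, 0], [-0.084, 0.002, 0], [-0.111, 0.006, 0], [-0.138, 0.013, 0], [-0.165, 0.021, 0], [-0.191, 0.031, 0], [-0.216, 0.042, 0]], "grip": [-0.42, -0.42, -0.42, -0.42, -0.42, -0.42, -0.42, -0.42]}}

```text
clock: 4.88
position: [570.9, -223.5, 64.4]
ee_rot: [-0.516, 0.857, -0.002, 0.002]
contact_force: [2.9, -2.1, -2.5]
gripper_width: 24.7
grasp_force: 1.7
```

Emit:
{"fn": "servo_tool", "kwargs": {"rotation": [[0, 0, -0.011], [0, 0, -0.022], [0, 0, -0.044], [0, 0, -0.067], [0, 0, -0.089], [0, 0, -0.111], [0, 0, -0.125], [0, 0, -0.125]], "slide": [[-0.025, 0.014, 0], [-0.048, 0.029, 0], [-0.091, 0.064, 0], [-0.129, 0.105, 0], [-0.161, 0.151, 0], [-0.187, 0.201, 0], [-0.199, 0.233, 0], [-0.199, 0.233, 0]], "grip": [-0.42, -0.42, -0.42, -0.42, -0.42, -0.42, -0.42, -0.42]}}

```text
clock: 5.88
position: [530.4, -177.8, 64.6]
ee_rot: [-0.15, 0.989, -0.001, 0.002]
contact_force: [0.6, -7.2, -2.4]
gripper_width: 24.6
grasp_force: 3.7
```

Run:
```python
from bench import *
import cv2,numpy as np
s=read_state();print(s["position"],s["contact_force"],s["joints"])
a=get_image("wrist");b=get_image("side")
o=np.hstack([cv2.resize(a["image"],(400,300)),b["image"][150:450,240:640]])
cv2.imwrite('pics/sw.png',o[:,:,::-1])
```

```text
[ 530.41314399 -177.83901593   64.57130411] [ 0.56067876 -7.17349894 -2.36919682] [-0.03252735  0.44986062 -0.36669108  0.00342722 -0.75070948 -1.2398594 ]
```

View pics/sw.png

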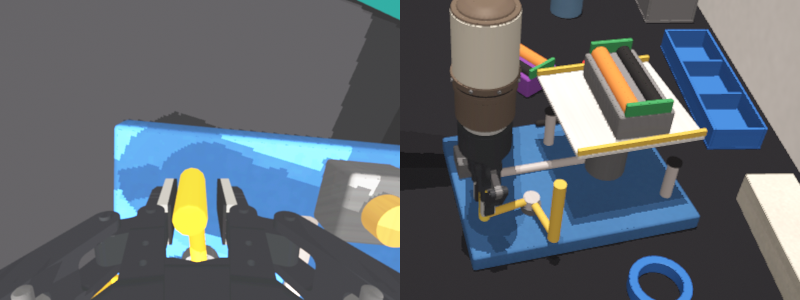

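The side view shows the prop knob held at the gripper and the post swung outside the platform's edge. I'll open, lift and check the knob angle.

Emit:
{"fn": "servo_tool", "kwargs": {"rotation": [[0, 0, 0], [0, 0, 0], [0, 0, 0], [0, 0, 0], [0, 0, 0], [0, 0, 0]], "slide": [[0, 0, 0], [0, 0, 0], [0, 0, 0.1], [0, 0, 0.3], [0, 0, 0.48], [0, 0, 0.48]], "grip": [0, 0, 0, 0, 0, 0]}}

```text
clock: 6.72
position: [531.3, -176.3, 162.9]
ee_rot: [-0.15, 0.989, -0.001, 0.004]
contact_force: [0.7, 0.1, -0.6]
gripper_width: 42.5
grasp_force: 0.0
```

```bash
python3 w.py 27 100
```

```text
6.725 [ 531.3 -176.3  162.9] 774 top mean [ 530.7 -182.3   99.5] rect ((531.3477783203125, -182.06304931640625), (17.216066360473633, 16.552101135253906), 36.60403060913086)
```

Emit:
{"fn": "servo_tool", "kwargs": {"rotation": [[0, 0, 0.02], [0, 0, 0.045], [0, 0, 0.07], [0, 0, 0.095], [0, 0, 0.12], [0, 0, 0.145], [0, 0, 0.16], [0, 0, 0.16]], "slide": [[0, 0.1, 0], [0, 0.28, 0], [0, 0.46, 0], [0, 0.64, 0], [0, 0.8, 0], [0, 0.92, 0], [-0.005, 0.99, 0], [-0.005, 0.99, 0]], "grip": [0, 0, 0, 0, 0, 0, 0, 0]}}

```text
clock: 7.78
position: [527.4, 22.4, 158.2]
ee_rot: [-0.608, 0.794, 0.001, -0.001]
contact_force: [0.1, -1.1, 0.2]
gripper_width: 42.9
grasp_force: 0.0
```

```bash
python3 w.py 0 120; python3 -c "
from bench import *;s=read_state();print(s['position'],s['ee_rot'],s['contact_force'])"
```

```text
7.775 [527.4  22.4 158.2] 991 top mean [532.2  20.8 119.4] rect ((532.3358154296875, 21.533920288085938), (16.982986450195312, 17.460466384887695), 58.56231689453125)
[527.53043465  21.82744701 158.32922744] [-6.07173729e-01  7.94568360e-01  4.36815428e-04 -9.96335256e-04] [ 0.7018978  -0.51018276 -0.29353884]
```

Emit:
{"fn": "servo_tool", "kwargs": {"rotation": [[0, 0, 0], [0, 0, 0], [0, 0, 0], [0, 0, 0], [0, 0, 0], [0, 0, 0], [0, 0, 0], [0, 0, 0]], "slide": [[0.02, 0, 0], [0.02, 0, -0.06], [0.02, 0, -0.16], [0.02, 0, -0.26], [0.02, 0, -0.34], [0.02, 0, -0.36], [0.02, 0, -0.36], [0.02, 0, -0.36]], "grip": [0, 0, 0, 0, 0, -0.48, -0.48, -0.48]}}

```text
clock: 8.82
position: [532.6, 21.7, 87.9]
ee_rot: [-0.607, 0.794, -0.0, 0.001]
contact_force: [-0.8, 0.1, -0.0]
gripper_width: 22.2
grasp_force: 0.0
```

```bash
cat > p.py <<'E'
# platform height from fuser/platform via both fixed cameras
from bench import *
from h import *
import sys,os,pickle
if not os.path.exists('ref.pkl'):
    d0=pickle.load(open('d.pkl','rb'))
    pickle.dump({},open('ref.pkl','wb'))
c,s_=np.cos(np.radians(11.96)),np.sin(np.radians(11.96))
def height(d):
    P,ok=cloud(d);L=P[...,:2]-np.array([679.7,-73.7])
    x=L[...,0]*c+L[...,1]*s_;y=-L[...,0]*s_+L[...,1]*c
    hsv=cv2.cvtColor(d["image"],cv2.COLOR_RGB2HSV)
    m=ok&(hsv[...,1]<45)&(hsv[...,2]>150)&(P[...,2]>100)&(P[...,2]<185)&(x>-35)&(x<155)&(abs(y)<92)
    return P[m][:,2]
def show():
    st=read_state();r=[]
    for n in("scene","side"):
        z=height(get_image(n));r+=[round(float(np.median(z)),1) if len(z) else None,len(z)]
    p=st["position"];v=np.array([508,-59.])
    q=st["ee_rot"];a=np.degrees(np.arctan2(p[1]-v[1],p[0]-v[0]))
    f=st["contact_force"];t=np.array([-np.sin(np.radians(a)),np.cos(np.radians(a))])
    print('t',round(st["clock"],3),'H',r,'tcp',p.round(1),'ang',round(a-71.96,1),'deg',round(np.radians(a-71.96),3),'F',f.round(1),'Ft',round(float(f[:2]@t),1),'w',round(st["gripper_width"],1))
if __name__=="__main__": show()
E
python3 p.py
python3 - <<'E'
import numpy as np
# increments along the arc, in slide units from angle 73.4deg
r=85;a0=np.radians(73.4)
for d in np.arange(0.05,0.75,0.05):
    print(d.round(2),(r*(np.array([np.cos(a0+d),np.sin(a0+d)])-[np.cos(a0),np.sin(a0)])/200).round(4),(d/2/np.pi).round(4))
E
```

```text
t 8.825 H [172.4, 6120, 172.7, 3740] tcp [532.6  21.7  87.9] ang 1.1 deg 0.018 F [-0.8  0.1 -0. ] Ft 0.8 w 22.2
0.05 [-0.0205  0.0056] 0.008
0.1 [-0.0413  0.0101] 0.0159
0.15 [-0.0622  0.0136] 0.0239
0.2 [-0.0833  0.016 ] 0.0318
0.25 [-0.1045  0.0174] 0.0398
0.3 [-0.1258  0.0177] 0.0477
0.35 [-0.147   0.0169] 0.0557
0.4 [-0.1682  0.0151] 0.0637
0.45 [-0.1892  0.0123] 0.0716
0.5 [-0.2101  0.0084] 0.0796
0.55 [-0.2308  0.0034] 0.0875
0.6 [-0.2512 -0.0026] 0.0955
0.65 [-0.2712 -0.0096] 0.1035
0.7 [-0.2909 -0.0176] 0.1114
```

The platform reads 172.5 mm in both cameras, against 173 expected. Opening to about 0.2 rad.

Emit:
{"fn": "servo_tool", "kwargs": {"rotation": [[0, 0, 0.004], [0, 0, 0.008], [0, 0, 0.012], [0, 0, 0.016], [0, 0, 0.02], [0, 0, 0.024], [0, 0, 0.028], [0, 0, 0.032]], "slide": [[-0.01, 0.003, 0], [-0.0205, 0.0055, 0], [-0.031, 0.008, 0], [-0.0415, 0.01, 0], [-0.052, 0.012, 0], [-0.0622, 0.0136, 0], [-0.073, 0.015, 0], [-0.0833, 0.016, 0]], "grip": [-0.48, -0.48, -0.48, -0.48, -0.48, -0.48, -0.48, -0.48]}}

```text
clock: 9.93
position: [515.7, 25.0, 87.5]
ee_rot: [-0.685, 0.729, -0.0, 0.0]
contact_force: [2.2, -2.4, 1.2]
gripper_width: 22.2
grasp_force: 1.4
```

```bash
python3 p.py
```

```text
t 9.925 H [172.4, 6119, 172.7, 3763] tcp [515.7  25.   87.5] ang 12.8 deg 0.223 F [ 2.2 -2.4  1.2] Ft -2.4 w 22.2
```

Emit:
{"fn": "servo_tool", "kwargs": {"rotation": [[0, 0, 0.002], [0, 0, 0.004], [0, 0, 0.006], [0, 0, 0.008], [0, 0, 0.008], [0, 0, 0.008]], "slide": [[-0.005, 0, 0], [-0.01, 0.001, 0], [-0.016, 0.001, 0], [-0.021, 0.001, 0], [-0.021, 0.001, 0], [-0.021, 0.001, 0]], "grip": [-0.48, -0.48, -0.48, -0.48, -0.48, -0.48]}}

```text
clock: 10.78
position: [511.4, 25.3, 87.3]
ee_rot: [-0.702, 0.712, 0.0, 0.0]
contact_force: [2.3, 0.2, 1.3]
gripper_width: 22.3
grasp_force: 1.2
```

```bash
python3 p.py
```

```text
t 10.775 H [172.4, 6121, 172.7, 3754] tcp [511.4  25.3  87.3] ang 15.8 deg 0.275 F [2.3 0.2 1.3] Ft -2.3 w 22.3
```

Emit:
{"fn": "servo_tool", "kwargs": {"rotation": [[0, 0, 0.002], [0, 0, 0.004], [0, 0, 0.006], [0, 0, 0.008], [0, 0, 0.008], [0, 0, 0.008]], "slide": [[-0.005, 0, 0], [-0.01, 0, 0], [-0.016, 0, 0], [-0.021, 0, 0], [-0.021, 0, 0], [-0.021, 0, 0]], "grip": [-0.48, -0.48, -0.48, -0.48, -0.48, -0.48]}}

```text
clock: 11.62
position: [507.0, 25.2, 87.3]
ee_rot: [0.72, -0.694, -0.0, 0.0]
contact_force: [2.3, 1.7, 1.7]
gripper_width: 22.1
grasp_force: 1.3
```

```bash
python3 p.py
```

```text
t 11.625 H [172.4, 6121, 172.7, 3762] tcp [507.   25.2  87.3] ang 18.7 deg 0.326 F [2.3 1.7 1.7] Ft -2.3 w 22.1
```

Emit:
{"fn": "servo_tool", "kwargs": {"rotation": [[0, 0, 0.002], [0, 0, 0.004], [0, 0, 0.006], [0, 0, 0.008], [0, 0, 0.008], [0, 0, 0.008]], "slide": [[-0.005, 0, 0], [-0.01, 0, 0], [-0.016, -0.001, 0], [-0.021, -0.001, 0], [-0.021, -0.001, 0], [-0.021, -0.001, 0]], "grip": [-0.48, -0.48, -0.48, -0.48, -0.48, -0.48]}}

```text
clock: 12.48
position: [502.8, 25.0, 87.3]
ee_rot: [0.737, -0.676, -0.0, 0.0]
contact_force: [1.7, 2.0, 0.9]
gripper_width: 22.2
grasp_force: 1.3
```

```bash
python3 p.py
```

```text
t 12.475 H [172.4, 6117, 172.7, 3772] tcp [502.8  25.   87.3] ang 21.6 deg 0.377 F [1.7 2.  0.9] Ft -1.9 w 22.2
```

Emit:
{"fn": "servo_tool", "kwargs": {"rotation": [[0, 0, 0.002], [0, 0, 0.004], [0, 0, 0.006], [0, 0, 0.008], [0, 0, 0.008], [0, 0, 0.008]], "slide": [[-0.005, 0, 0], [-0.01, -0.001, 0], [-0.016, -0.001, 0], [-0.021, -0.002, 0], [-0.021, -0.002, 0], [-0.021, -0.002, 0]], "grip": [-0.48, -0.48, -0.48, -0.48, -0.48, -0.48]}}

```text
clock: 13.32
position: [498.5, 24.5, 87.3]
ee_rot: [0.754, -0.657, -0.0, 0.0]
contact_force: [2.9, 0.7, -0.0]
gripper_width: 22.3
grasp_force: 1.4
```

```bash
python3 p.py
```

```text
t 13.325 H [172.4, 6129, 172.7, 3746] tcp [498.5  24.5  87.3] ang 24.5 deg 0.428 F [ 2.9  0.7 -0. ] Ft -2.9 w 22.3
```

Emit:
{"fn": "servo_tool", "kwargs": {"rotation": [[0, 0, 0.002], [0, 0, 0.004], [0, 0, 0.006], [0, 0, 0.008], [0, 0, 0.008], [0, 0, 0.008]], "slide": [[-0.005, 0, 0], [-0.01, -0.001, 0], [-0.016, -0.002, 0], [-0.021, -0.003, 0], [-0.021, -0.003, 0], [-0.021, -0.003, 0]], "grip": [-0.48, -0.48, -0.48, -0.48, -0.48, -0.48]}}

```text
clock: 14.18
position: [494.3, 23.9, 87.3]
ee_rot: [0.77, -0.638, -0.0, 0.0]
contact_force: [1.4, 1.2, 0.7]
gripper_width: 22.4
grasp_force: 1.4
```

```bash
python3 p.py
```

```text
t 14.175 H [172.4, 6120, 172.6, 3770] tcp [494.3  23.9  87.3] ang 27.4 deg 0.478 F [1.4 1.2 0.7] Ft -1.6 w 22.4
```

Emit:
{"fn": "servo_tool", "kwargs": {"rotation": [[0, 0, 0.002], [0, 0, 0.004], [0, 0, 0.006], [0, 0, 0.008], [0, 0, 0.008], [0, 0, 0.008]], "slide": [[-0.005, -0.001, 0], [-0.01, -0.002, 0], [-0.016, -0.003, 0], [-0.021, -0.004, 0], [-0.021, -0.004, 0], [-0.021, -0.004, 0]], "grip": [-0.48, -0.48, -0.48, -0.48, -0.48, -0.48]}}

```text
clock: 15.02
position: [490.1, 23.1, 87.3]
ee_rot: [0.786, -0.618, -0.0, 0.0]
contact_force: [2.4, 1.3, -0.0]
gripper_width: 22.6
grasp_force: 1.5
```

```bash
python3 p.py
```

```text
t 15.025 H [172.4, 6124, 172.6, 3766] tcp [490.1  23.1  87.3] ang 30.3 deg 0.529 F [ 2.4  1.3 -0. ] Ft -2.7 w 22.6
```

Emit:
{"fn": "servo_tool", "kwargs": {"rotation": [[0, 0, 0.002], [0, 0, 0.004], [0, 0, 0.006], [0, 0, 0.008], [0, 0, 0.008], [0, 0, 0.008]], "slide": [[-0.005, -0.001, 0], [-0.01, -0.002, 0], [-0.016, -0.004, 0], [-0.021, -0.005, 0], [-0.021, -0.005, 0], [-0.021, -0.005, 0]], "grip": [-0.48, -0.48, -0.48, -0.48, -0.48, -0.48]}}

```text
clock: 15.88
position: [485.9, 22.0, 87.3]
ee_rot: [0.801, -0.598, -0.0, 0.0]
contact_force: [3.1, -0.2, 0.3]
gripper_width: 22.4
grasp_force: 1.5
```

```bash
python3 p.py
```

```text
t 15.875 H [165.6, 6035, 165.2, 3778] tcp [485.9  22.   87.3] ang 33.3 deg 0.581 F [ 3.1 -0.2  0.3] Ft -3.0 w 22.4
```

The platform has started to sink. I'll hold here for a second and measure its speed.

Emit:
{"fn": "servo_tool", "kwargs": {"rotation": [[0, 0, 0], [0, 0, 0], [0, 0, 0], [0, 0, 0], [0, 0, 0], [0, 0, 0], [0, 0, 0], [0, 0, 0]], "slide": [[0, 0, 0], [0, 0, 0], [0, 0, 0], [0, 0, 0], [0, 0, 0], [0, 0, 0], [0, 0, 0], [0, 0, 0]], "grip": [-0.48, -0.48, -0.48, -0.48, -0.48, -0.48, -0.48, -0.48]}}

```text
clock: 16.98
position: [485.9, 22.1, 87.2]
ee_rot: [0.801, -0.598, -0.0, 0.0]
contact_force: [2.5, -0.2, 1.5]
gripper_width: 22.5
grasp_force: 0.9
```

```bash
python3 p.py
```

```text
t 16.975 H [150.4, 5901, 150.0, 3806] tcp [485.9  22.1  87.2] ang 33.3 deg 0.58 F [ 2.5 -0.2  1.5] Ft -2.3 w 22.5
```

It is sinking at about 14 mm/s, which is within the limit. Holding until it is down.

Emit:
{"fn": "servo_tool", "kwargs": {"rotation": [[0, 0, 0], [0, 0, 0], [0, 0, 0], [0, 0, 0], [0, 0, 0], [0, 0, 0], [0, 0, 0], [0, 0, 0]], "slide": [[0, 0, 0], [0, 0, 0], [0, 0, 0], [0, 0, 0], [0, 0, 0], [0, 0, 0], [0, 0, 0], [0, 0, 0]], "grip": [-0.48, -0.48, -0.48, -0.48, -0.48, -0.48, -0.48, -0.48]}}

```text
clock: 18.08
position: [486.0, 22.1, 87.2]
ee_rot: [0.801, -0.598, -0.0, 0.0]
contact_force: [0.5, -0.5, -0.1]
gripper_width: 22.2
grasp_force: 0.4
```

Emit:
{"fn": "servo_tool", "kwargs": {"rotation": [[0, 0, 0], [0, 0, 0], [0, 0, 0], [0, 0, 0], [0, 0, 0], [0, 0, 0], [0, 0, 0], [0, 0, 0]], "slide": [[0, 0, 0], [0, 0, 0], [0, 0, 0], [0, 0, 0], [0, 0, 0], [0, 0, 0], [0, 0, 0], [0, 0, 0]], "grip": [-0.48, -0.48, -0.48, -0.48, -0.48, -0.48, -0.48, -0.48]}}

```text
clock: 19.08
position: [486.0, 22.1, 87.3]
ee_rot: [0.801, -0.598, -0.0, 0.0]
contact_force: [0.2, 0.3, -0.5]
gripper_width: 22.2
grasp_force: 0.2
```

Emit:
{"fn": "servo_tool", "kwargs": {"rotation": [[0, 0, 0], [0, 0, 0], [0, 0, 0], [0, 0, 0], [0, 0, 0], [0, 0, 0], [0, 0, 0], [0, 0, 0]], "slide": [[0, 0, 0], [0, 0, 0], [0, 0, 0], [0, 0, 0], [0, 0, 0], [0, 0, 0], [0, 0, 0], [0, 0, 0]], "grip": [-0.48, -0.48, -0.48, -0.48, -0.48, -0.48, -0.48, -0.48]}}

```text
clock: 20.08
position: [486.1, 22.1, 87.3]
ee_rot: [0.801, -0.598, -0.0, 0.0]
contact_force: [0.3, -0.3, -0.7]
gripper_width: 22.6
grasp_force: 0.0
```

```bash
python3 p.py;python3 - <<'E'
import numpy as np
r=85;a0=np.radians(71.96)+.58
for d in -np.arange(0.05,0.66,0.05):
    print(d.round(2),(r*(np.array([np.cos(a0+d),np.sin(a0+d)])-[np.cos(a0),np.sin(a0)])/200).round(4),(d/2/np.pi).round(4))
E
```

```text
t 20.075 H [113.5, 6330, 113.8, 4686] tcp [486.1  22.1  87.3] ang 33.1 deg 0.579 F [ 0.3 -0.3 -0.7] Ft -0.2 w 22.6
-0.05 [0.0206 0.0051] -0.008
-0.1 [0.0415 0.0091] -0.0159
-0.15 [0.0625 0.012 ] -0.0239
-0.2 [0.0837 0.014 ] -0.0318
-0.25 [0.1049 0.0148] -0.0398
-0.3 [0.1262 0.0146] -0.0477
-0.35 [0.1474 0.0133] -0.0557
-0.4 [0.1685 0.011 ] -0.0637
-0.45 [0.1895 0.0076] -0.0716
-0.5 [0.2103 0.0032] -0.0796
-0.55 [ 0.2308 -0.0023] -0.0875
-0.6 [ 0.251  -0.0088] -0.0955
-0.65 [ 0.2709 -0.0162] -0.1035
```

Emit:
{"fn": "servo_tool", "kwargs": {"rotation": [[0, 0, 0], [0, 0, 0], [0, 0, 0], [0, 0, 0], [0, 0, 0], [0, 0, 0], [0, 0, 0], [0, 0, 0]], "slide": [[0, 0, 0], [0, 0, 0], [0, 0, 0], [0, 0, 0], [0, 0, 0], [0, 0, 0], [0, 0, 0], [0, 0, 0]], "grip": [-0.48, -0.48, -0.48, -0.48, -0.48, -0.48, -0.48, -0.48]}}

```text
clock: 21.18
position: [486.1, 22.1, 87.3]
ee_rot: [0.801, -0.598, -0.0, 0.0]
contact_force: [-0.5, 0.1, 0.1]
gripper_width: 22.5
grasp_force: 0.0
```

```bash
python3 p.py
```

```text
t 21.175 H [113.5, 6347, 113.7, 4670] tcp [486.1  22.1  87.3] ang 33.1 deg 0.578 F [-0.5  0.1  0.1] Ft 0.4 w 22.5
```

The platform is down and steady. Closing now, fast at first to about 0.13 rad of tool angle.

Emit:
{"fn": "servo_tool", "kwargs": {"rotation": [[0, 0, -0.008], [0, 0, -0.0159], [0, 0, -0.0239], [0, 0, -0.0318], [0, 0, -0.0398], [0, 0, -0.0477], [0, 0, -0.0557], [0, 0, -0.0637]], "slide": [[0.0206, 0.0051, 0], [0.0415, 0.0091, 0], [0.0625, 0.012, 0], [0.0837, 0.014, 0], [0.1049, 0.0148, 0], [0.1262, 0.0146, 0], [0.1474, 0.0133, 0], [0.1685, 0.011, 0]], "grip": [-0.48, -0.48, -0.48, -0.48, -0.48, -0.48, -0.48, -0.48]}}

```text
clock: 22.28
position: [516.4, 24.3, 86.8]
ee_rot: [-0.665, 0.747, 0.002, -0.003]
contact_force: [-8.4, 4.2, 5.7]
gripper_width: 22.2
grasp_force: 4.4
```

Emit:
{"fn": "servo_tool", "kwargs": {"rotation": [[0, 0, -0.002], [0, 0, -0.004], [0, 0, -0.006], [0, 0, -0.008], [0, 0, -0.008], [0, 0, -0.008]], "slide": [[0.005, 0, 0], [0.01, -0.001, 0], [0.016, -0.002, 0], [0.021, -0.003, 0], [0.021, -0.003, 0], [0.021, -0.003, 0]], "grip": [-0.48, -0.48, -0.48, -0.48, -0.48, -0.48]}}

```text
clock: 23.02
position: [520.8, 23.8, 86.8]
ee_rot: [-0.647, 0.762, 0.002, -0.003]
contact_force: [-7.2, 3.6, 4.5]
gripper_width: 22.5
grasp_force: 4.0
```

```bash
python3 p.py
```

```text
t 23.025 H [113.5, 6330, 113.7, 4631] tcp [520.8  23.8  86.8] ang 9.2 deg 0.161 F [-7.2  3.6  4.5] Ft 7.7 w 22.5
```

Emit:
{"fn": "servo_tool", "kwargs": {"rotation": [[0, 0, -0.002], [0, 0, -0.004], [0, 0, -0.006], [0, 0, -0.008], [0, 0, -0.01], [0, 0, -0.012], [0, 0, -0.014], [0, 0, -0.016]], "slide": [[0.005, -0.001, 0], [0.01, -0.002, 0], [0.016, -0.003, 0], [0.021, -0.004, 0], [0.026, -0.006, 0], [0.031, -0.007, 0], [0.036, -0.008, 0], [0.041, -0.01, 0]], "grip": [-0.48, -0.48, -0.48, -0.48, -0.48, -0.48, -0.48, -0.48]}}

```text
clock: 24.12
position: [529.1, 22.2, 86.8]
ee_rot: [-0.608, 0.794, 0.002, -0.003]
contact_force: [-8.0, 5.1, 4.8]
gripper_width: 22.4
grasp_force: 4.5
```

```bash
python3 p.py
```

```text
t 24.125 H [113.4, 6335, 113.7, 4663] tcp [529.1  22.2  86.8] ang 3.5 deg 0.061 F [-8.   5.1  4.8] Ft 9.1 w 22.4
```

Emit:
{"fn": "servo_tool", "kwargs": {"rotation": [[0, 0, -0.002], [0, 0, -0.003], [0, 0, -0.005], [0, 0, -0.005]], "slide": [[0.004, -0.001, 0], [0.008, -0.003, 0], [0.012, -0.004, 0], [0.012, -0.004, 0]], "grip": [-0.48, -0.48, -0.48, -0.48]}}

```text
clock: 24.72
position: [531.7, 21.5, 86.9]
ee_rot: [-0.595, 0.803, 0.002, -0.002]
contact_force: [-7.1, 6.7, 4.9]
gripper_width: 22.3
grasp_force: 4.3
```

Emit:
{"fn": "servo_tool", "kwargs": {"rotation": [[0, 0, -0.002], [0, 0, -0.003], [0, 0, -0.003]], "slide": [[0.004, -0.001, 0], [0.008, -0.003, 0], [0.008, -0.003, 0]], "grip": [-0.48, -0.48, -0.48]}}

```text
clock: 25.1
position: [533.4, 21.1, 86.8]
ee_rot: [-0.588, 0.809, 0.002, -0.002]
contact_force: [-7.3, 6.5, 4.6]
gripper_width: 22.2
grasp_force: 4.4
```

```bash
python3 p.py
```

```text
t 25.1 H [113.4, 6345, 113.8, 4665] tcp [533.4  21.1  86.8] ang 0.5 deg 0.008 F [-7.3  6.5  4.6] Ft 8.9 w 22.2
```

Emit:
{"fn": "servo_tool", "kwargs": {"rotation": [[0, 0, -0.001], [0, 0, -0.0025], [0, 0, -0.0025]], "slide": [[0.003, -0.001, 0], [0.006, -0.002, 0], [0.006, -0.002, 0]], "grip": [-0.48, -0.48, -0.48]}}

```text
clock: 25.58
position: [534.6, 20.7, 86.8]
ee_rot: [-0.581, 0.814, 0.002, -0.002]
contact_force: [-7.3, 6.6, 4.4]
gripper_width: 22.3
grasp_force: 4.4
```

```bash
python3 p.py
```

```text
t 25.575 H [113.4, 6350, 113.7, 4669] tcp [534.6  20.7  86.8] ang -0.4 deg -0.007 F [-7.3  6.6  4.4] Ft 9.0 w 22.3
```

Emit:
{"fn": "servo_tool", "kwargs": {"rotation": [[0, 0, -0.001], [0, 0, -0.0025], [0, 0, -0.0025]], "slide": [[0.003, -0.001, 0], [0.006, -0.002, 0], [0.006, -0.002, 0]], "grip": [-0.48, -0.48, -0.48]}}

```text
clock: 26.05
position: [535.8, 20.3, 86.9]
ee_rot: [-0.575, 0.818, 0.002, -0.002]
contact_force: [-7.2, 7.2, 4.7]
gripper_width: 22.2
grasp_force: 4.4
```

```bash
python3 p.py
```

```text
t 26.05 H [113.4, 6341, 113.7, 4680] tcp [535.8  20.3  86.9] ang -1.3 deg -0.022 F [-7.2  7.2  4.7] Ft 9.2 w 22.2
```

Emit:
{"fn": "servo_tool", "kwargs": {"rotation": [[0, 0, -0.001], [0, 0, -0.0025], [0, 0, -0.0025]], "slide": [[0.003, -0.001, 0], [0.006, -0.002, 0], [0.006, -0.002, 0]], "grip": [-0.48, -0.48, -0.48]}}

```text
clock: 26.52
position: [537.0, 19.9, 86.9]
ee_rot: [-0.569, 0.823, 0.002, -0.002]
contact_force: [-7.3, 5.6, 4.6]
gripper_width: 22.2
grasp_force: 4.5
```

```bash
python3 p.py
```

```text
t 26.525 H [113.4, 6347, 113.8, 4675] tcp [537.   19.9  86.9] ang -2.1 deg -0.037 F [-7.3  5.6  4.6] Ft 8.8 w 22.2
```

Emit:
{"fn": "servo_tool", "kwargs": {"rotation": [[0, 0, -0.001], [0, 0, -0.0025], [0, 0, -0.0025]], "slide": [[0.003, -0.001, 0], [0.006, -0.002, 0], [0.006, -0.002, 0]], "grip": [-0.48, -0.48, -0.48]}}

```text
clock: 27.0
position: [538.0, 19.5, 86.8]
ee_rot: [-0.562, 0.827, 0.002, -0.002]
contact_force: [-7.0, 6.2, 4.5]
gripper_width: 22.1
grasp_force: 4.6
```

```bash
python3 p.py; python3 w.py 0 120
```

```text
t 27.0 H [113.4, 6334, 113.8, 4664] tcp [538.   19.5  86.8] ang -2.9 deg -0.051 F [-7.   6.2  4.5] Ft 8.7 w 22.1
27.1 [538.   19.5  86.8] 2414 top mean [536.6  18.9 119.3] rect ((537.02197265625, 19.998615264892578), (18.548587799072266, 17.470504760742188), 68.54523468017578)
```

Emit:
{"fn": "servo_tool", "kwargs": {"rotation": [[0, 0, -0.001], [0, 0, -0.002], [0, 0, -0.002]], "slide": [[0.003, -0.001, 0], [0.005, -0.002, 0], [0.005, -0.002, 0]], "grip": [-0.48, -0.48, -0.48]}}

```text
clock: 27.52
position: [538.8, 19.2, 86.8]
ee_rot: [-0.557, 0.831, 0.002, -0.003]
contact_force: [-8.0, 7.0, 5.2]
gripper_width: 22.5
grasp_force: 5.0
```

```bash
python3 p.py; python3 w.py 0 120
```

```text
t 27.525 H [113.4, 6324, 113.7, 4674] tcp [538.8  19.2  86.8] ang -3.5 deg -0.061 F [-8.   7.   5.2] Ft 10.0 w 22.5
27.625 [538.8  19.2  86.8] 2415 top mean [537.3  18.6 119.3] rect ((537.67236328125, 19.504297256469727), (17.470462799072266, 17.926387786865234), 17.79677963256836)
```

Emit:
{"fn": "servo_tool", "kwargs": {"rotation": [[0, 0, -0.001], [0, 0, -0.002], [0, 0, -0.002]], "slide": [[0.003, -0.001, 0], [0.005, -0.002, 0], [0.005, -0.002, 0]], "grip": [-0.48, -0.48, -0.48]}}

```text
clock: 28.05
position: [539.6, 18.8, 86.8]
ee_rot: [-0.552, 0.834, 0.002, -0.003]
contact_force: [-8.5, 8.3, 6.4]
gripper_width: 22.1
grasp_force: 5.4
```

```bash
python3 p.py
```

```text
t 28.05 H [113.4, 6331, 113.8, 4671] tcp [539.6  18.8  86.8] ang -4.1 deg -0.071 F [-8.5  8.3  6.4] Ft 10.9 w 22.1
```

The resistance is climbing (8.8, then 10.0, then 10.9 N), so the valve is on its seat. I'll back off, open the fingers and lift.

Emit:
{"fn": "servo_tool", "kwargs": {"rotation": [[0, 0, 0], [0, 0, 0], [0, 0, 0], [0, 0, 0], [0, 0, 0], [0, 0, 0], [0, 0, 0], [0, 0, 0]], "slide": [[-0.015, 0.006, 0], [-0.015, 0.006, 0], [-0.015, 0.006, 0], [-0.015, 0.006, 0.1], [-0.015, 0.006, 0.25], [-0.015, 0.006, 0.42], [-0.015, 0.006, 0.42], [-0.015, 0.006, 0.42]], "grip": [-0.48, 0, 0, 0, 0, 0, 0, 0]}}

```text
clock: 29.15
position: [539.7, 18.9, 170.8]
ee_rot: [-0.552, 0.834, 0.0, -0.0]
contact_force: [0.2, -0.8, 0.3]
gripper_width: 42.3
grasp_force: 0.0
```

```bash
python3 p.py; python3 w.py 0 120;python3 - <<'E'
from bench import *
import cv2
b=get_image("side");cv2.imwrite('pics/end.png',b["image"][:,:,::-1])
E
```

```text
t 29.15 H [113.4, 6283, 113.7, 4710] tcp [539.7  18.9 170.8] ang -4.1 deg -0.071 F [ 0.2 -0.8  0.3] Ft -0.5 w 42.3
29.25 [539.4  18.8 170.1] 879 top mean [538.5  18.8 119.5] rect ((538.68994140625, 19.32645034790039), (16.991865158081055, 16.9169864654541), 26.758310317993164)
```

View pics/end.png

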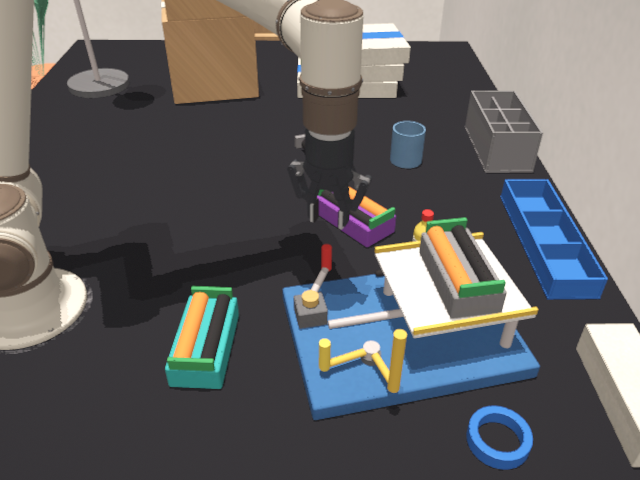

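The side view shows the platform down on its posts at around (450,290). The prop is clear, with its post at (397,360), the valve lever is shut and the gripper touches nothing. Handing in.

```bash
python3 -c "
from bench import *;print(job_done())"
```

```text
the job is handed in; nothing more can be done
None
```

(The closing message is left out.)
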